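# Load a pigment pan and wheel it under the colour probe

### The job

Set the red pigment pan into the round pocket of the colour reader's sliding stage, let go of it, then roll the reader's small edge wheel with a closed fingertip until the pan sits centred under the blue probe, and leave it there. Drive the stage only with the wheel, never by pushing the stage or the pan; press the wheel firmly but gently (10 to 15 newtons grips it, more than 20 may ruin its bearing), do not knock the probe, and leave the other things on the table where they are.

Things in the scene. Friction and masses are not known exactly. Their poses are not given: they have to be found in the camera images.
- pan_red: the red pigment pan: a loose round white ceramic puck with a dark brick-red top, 36 mm across, 16 mm high, about 45 g. Origin at the centre of its underside, z up; stands on the table at the start, in one of three places that it shares by chance with the blue and yellow pans
- reader: the colour reader, a low white box fixed to the table, 160 mm (x) by 220 mm (y), top face 45 mm above the table. Origin at the centre of its underside; its y axis is the direction in which the stage travels and along which the top of the wheel is rolled; z up
- wheel_top (a point): the nominal top of the edge wheel: orange with dark ribs, 40 mm across, 12 mm wide, in a black plate, standing only 7 mm out of the reader's top, so it cannot be pinched and turned. This point is fixed on the reader at x -48 mm, y 0, 52 mm above the table; the worn wheel runs out of true, so its real top rises and falls up to 2 mm about it as it turns: go by feel. Axle along the reader's x
- seat (a point): the centre of the pocket floor in the sliding aluminium stage (66 by 66 mm plate, top 59 mm above the table). The pocket is round, 39 mm across, 5 mm deep, with a small chamfer, floor 54 mm above the table; a seated pan stands 11 mm out of it. Moves with the stage; axes as the reader's. The stage travels at x +25 mm in the reader's frame
- stage: the sliding aluminium stage plate, 66 by 66 by 12 mm; origin under its centre, axes as the reader's. It travels 75 mm along the reader's y, y -45 mm to +30 mm in the reader's frame, and starts in the first 10 mm. The wheel drives it: rolling the wheel's top towards +y moves it to +y, about 0.8 mm for each mm of rim. It stays where it is left. It is stiff: the rim takes about 5 N of pull
- spot (a point): the point 70 mm above the table, straight below the middle of the blue probe (16 mm across, its lower face 82 mm above the table), on a black bracket with a steel post at the reader's +x edge; bracket top 110 mm above the table, fixed. The probe is 36 to 60 mm towards +y from where the pocket starts. Axes as the reader's
- pan_blue: a blue-topped pan of the same size, not to be moved; origin at the centre of its underside
- pan_yellow: a yellow-topped pan of the same size, not to be moved; origin at the centre of its underside
- mug: white ceramic mug, 82 mm across, 95 mm high; origin at the centre of its underside
- mortar: white ceramic mortar bowl, 110 mm across, 60 mm high; origin at the centre of its underside
- jar: amber glass jar with black lid, 68 mm across, 85 mm high; origin at the centre of its underside
- bottle: green glass bottle, 60 mm across, 190 mm high; origin at the centre of its underside
- spatula: wooden-handled spatula lying on the table
Mind the look-alikes: they are no part of the job. Leave any green or turquoise look-alike of the pan_red alone.

How it is judged (in metres and radians):
On the way, in this order (a step that is already met when the one before it is completed fails the run):
1. the red pan sits flat in the stage's pocket, released, before the stage has been driven 12 mm from its start (horizontal distance between pan_red and seat below 0.003 m and z of pan_red in the frame of seat between -0.0025 and 0.0025 m and angle between pan_red's own z axis and vertical below 0.1 rad and contact force between the fingers and pan_red below 0.05 N and distance of seat from where it was at the start of the episode below 0.012 m), for 0.2 s.
2. the wheel has carried the seated pan until it is centred under the probe (horizontal distance between pan_red and seat below 0.003 m and z of pan_red in the frame of seat between -0.0025 and 0.0025 m and angle between pan_red's own z axis and vertical below 0.1 rad and horizontal distance between pan_red and spot below 0.004 m), for 0.2 s.
At the end, for the whole second after the job is handed in: the red pan sits flat in the stage's pocket (within 3 mm of the seat, on its floor), its centre within 4 mm horizontally of the point below the probe, at rest and released (all of step 2 and linear speed of pan_red below 0.01 m/s and contact force between the fingers and pan_red below 0.05 N and linear speed of stage below 0.003 m/s); the robot touches nothing.
It fails at once if the wheel, or any of the reader, is pressed with more than 25 N (contact force between the fingers and reader above 25 N).
It fails at once if the stage, driven more than 6 mm, is pushed directly or through the pan (over 2 N) (distance of seat from where it was at the start of the episode above 0.006 m and (contact force between any of the arm, the fingers and stage above 2 N or contact force between any of the arm, the fingers and pan_red above 2 N)).
It fails at once if the probe is struck (over 5 N) (contact force between anything else and probe above 5 N).
It fails at once if another thing on the table is disturbed (moved 15 mm) (distance of any of pan_blue, pan_yellow, mug, mortar, jar, bottle, spatula from where it was at the start of the episode above 0.015 m).
It also fails if it takes over 72 s, if anything falls off the work surface, if the arm or the gripper's body presses on something with over 40 N, if the wrist force passes 120 N, or if a joint passes its speed limit or range.

### The arm

A 6-joint arm with a two-finger parallel gripper is mounted at the origin on the work surface. World frame = base frame: x ahead of the robot, y to its left, z up, the work surface at z = 0. Lengths are in m, angles in degrees, forces in N, time in s.
With the tool pointing down it reaches from about 0.3 to 0.75 m from the base axis. Payload 8.5 kg.
Tool frame: the origin (TCP) lies at the very end of the fingers, on their centre line; the grasp point (between the pads) lies 19 mm behind it (grasp_offset is the distance from the TCP to the grasp point, in m); z points along the fingers, y is the line along which they close (so a half turn about z gives the same grasp; the last joint's range is limited). The gripper opens to 88 mm and grips with 3 to 60 N. Pads are 18 mm wide; open, the fingers measure 123 mm over their backs; the gripper's body (75 mm by 187 mm) begins 45 mm behind the grasp point.
Start: joints at [-84.872, 21.807, 74.336, -0, 83.858, -12.336], TCP at [0.165, -0.525, 0.239] pointing down, gripper open.
Joint ranges: [-178.18, 178.18], [-50.72, 133.34], [12.68, 142.11], [-81.47, 261.47], [9.98, 163.14], [-165.26, 165.26]. Speed limits (degrees/s): [136.94, 136.94, 180, 180, 180, 180].

### API

Orientations are given as [roll, pitch, yaw] about the fixed x, y, z axes, in that order (R = Rz(yaw) Ry(pitch) Rx(roll)).
In Python, from plant import get_state, grab_frame, hand_in, grasp_offset gives the robot as it stands.
- The arm moves only by the tool inch_along, called as name(argument=value, ...), one argument or row to a line, values as JSON. Schema: {"type":"object","properties":{"offsets":{"type":"object","properties":{"dx":{"type":"array","items":{"type":"number"},"minItems":1,"maxItems":10},"dy":{"type":"array","items":{"type":"number"},"minItems":1,"maxItems":10},"dz":{"type":"array","items":{"type":"number"},"minItems":1,"maxItems":10},"rz":{"type":"array","items":{"type":"number"},"minItems":1,"maxItems":10},"jaw":{"type":"array","items":{"type":"number"},"minItems":1,"maxItems":10}},"additionalProperties":false,"required":["dx","dy","dz","rz","jaw"]},"only":{"type":"string"},"quiet":{"type":"boolean"},"lines":{"type":"string"}},"required":["offsets"],"additionalProperties":false}. offsets is an object with one list for each field, all of the same length, 1 to 10, a row being the entries at one place: dx, dy, dz (the shift in fractions of the full range, 1 being 0.6 m), rz (a turn about the tool's z in a scale on which 1.0 is pi rad), jaw (the finger opening in m); each row is the pose to reach, as a shift and turn from the pose commanded when the call began, along the tool's axes at that moment; what a row does not reach only later rows make up. A row lasts 1/10 s, in which the tool goes at most 0.05 m and 8.59 degrees, less where a joint would pass 70% of its speed; a pose out of reach is approached as far as the arm can. The fingers move at their own pace and stop on an object; the grip force is fixed at half the most. Time passes only in rows, so rows that do not move let the fingers close. The tool returns the time, the measured TCP pose, the force, the opening and the grip force at its end. only (a regular expression) keeps the lines of the reply that match it, lines (a string "A,B") keeps lines A to B, and quiet returns only ok. No shift or turn number may pass 1 either way. Input that does not fit is refused with a message, and nothing moves.
- get_state(): the state, without advancing time (a new reading comes with each control period).
- grab_frame(name): name is "scene" or "top" or "wrist"; returns a dict with "img" (400x640x3 uint8, red, green, blue), "depth" (400x640 float32, m along the optical axis (not along the pixel's ray), 0 where there is no reading), "mtx" (3x3 intrinsics, pixels), "position" and "rotation" of the camera in the world; the wrist camera has in their place "mount" (4x4, takes a point from camera to tool coordinates, whose origin is the TCP and whose axes are the flange's). Camera axes: x right, y down, z forward; pixel columns grow to the right and rows downward; lengths in m; the calibration is good to about 2 mm. The wrist camera is an equidistant fisheye: a pixel r from the principal point sees the ray r / f radians off the axis. A picture is of the moment at which its call begins: read the wrist's pose just before it.
- hand_in(): hands the job in; it is judged then, once.
The state is a dict: "clock": time; "joint_positions": joint angles; "qvel": joint speeds; "joint_torque": joint torques, N m; "eef_pos": TCP position; "tcp_rot": TCP orientation; "force": force on the tool from outside, world axes, zero at the start; "moment": the same for the moment, N m; "opening": finger opening in m; "grasp_force": force on a finger pad.
Only numpy, scipy, OpenCV 4.12 (cv2) and the standard library are available. Lean on these libraries where they do the work, as an engineer would, in place of code of your own. Each camera call takes 0.05 s, during which the arm holds its last target. There are 200 camera calls.

## Working session

There is one attempt and no reset: what is moved stays moved. The work goes in short steps, Python scripts to look and compute and a tool call to move; the robot and the scene stay as the last step left them, time stands still between calls to the robot, and variables do not carry over. Pictures are saved under pics/ and viewed, at most 10 in all, crops included, and the job is handed in when it is done.

```bash
ls; mkdir -p pics; python3 - <<'E'
from plant import *
import cv2,numpy as np
s=get_state();print(s)
for n in("scene","top"):
    f=grab_frame(n);np.savez(f"{n}0.npz",**f)
    cv2.imwrite(f"pics/{n}0.png",f["img"][:,:,::-1]);print(n,f["mtx"],f["position"],f["rotation"])
print(grasp_offset)
E
```

```text
pics
{'clock': 0.0, 'joint_positions': array([-8.48739591e+01,  2.18389975e+01,  7.43834977e+01,  2.52985431e-03,
        8.38568387e+01, -1.23371010e+01]), 'qvel': array([-0.14494881,  0.00806475, -0.02102519, -0.03167819,  0.01321634,
        0.02908816]), 'joint_torque': array([-2.60731840e-04, -4.37930954e+01, -2.24552250e+01,  7.13288505e-02,
        3.52815539e-02, -9.73731653e-05]), 'eef_pos': array([ 0.16502247, -0.52437686,  0.23816383]), 'tcp_rot': array([-1.79923036e+02, -1.94075688e-02,  1.74628564e+01]), 'force': array([ 0.66806494, -1.02326007,  0.69756936]), 'moment': array([ 0.0151476 , -0.007442  ,  0.00516168]), 'grasp_force': 0.0, 'opening': 0.08825296531705024}
scene [[376.70017119   0.         314.66359364]
 [  0.         376.70017119 199.73335549]
 [  0.           0.           1.        ]] [ 1.20395783 -0.51354762  0.75454395] [-1.29706843e+02  5.83969251e-02  4.92857935e+01]
top [[444.22739378   0.         323.56388186]
 [  0.         444.22739378 202.99291723]
 [  0.           0.           1.        ]] [0.38194553 0.02405727 1.23855652] [-1.70978373e+02 -5.00669575e-02 -8.90133826e+01]
0.0187
```

View pics/scene0.png

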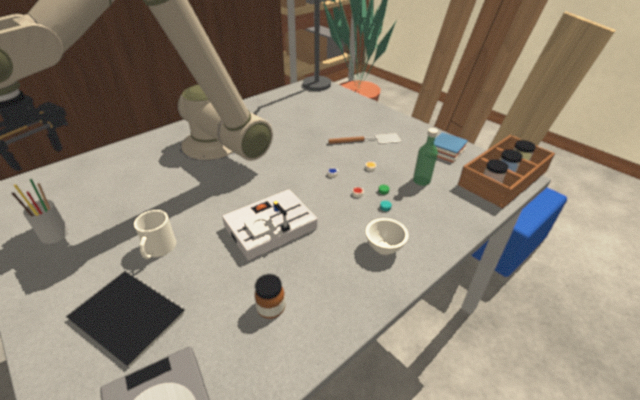

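View pics/top0.png

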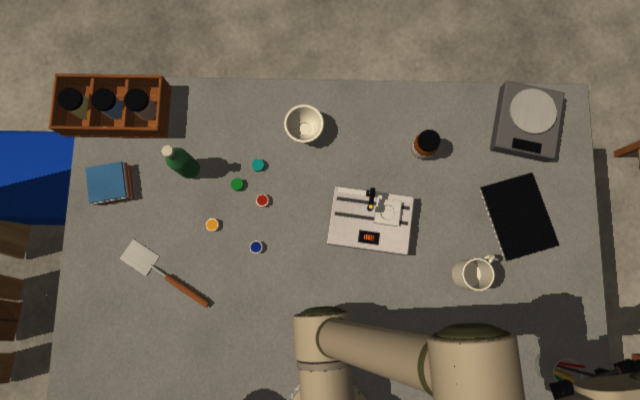

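The top view shows the reader at about (372,220), with the orange wheel at (369,237), the stage at (388,210) and the probe at (371,200). The pan candidates are red-brown at (263,201), blue at (256,247), yellow at (212,225), green at (237,185) and turquoise at (259,165). The red one at (263,201) fits the description: white rim, brick-red top. I'll confirm it in an enlarged crop.

```bash
cat > h.py <<'E'
import numpy as np,cv2
from scipy.spatial.transform import Rotation as R
from plant import *
def load(n): return dict(np.load(n+".npz"))
def grab(n,save):
    s=get_state();f=grab_frame(n)
    if n=="wrist": f["eef"]=s["eef_pos"];f["rpy"]=s["tcp_rot"]
    np.savez(save+".npz",**f);cv2.imwrite(f"pics/{save}.png",f["img"][:,:,::-1]);return f
def ray(f,uv):
    K=f["mtx"];a=np.array([(uv[0]-K[0,2])/K[0,0],(uv[1]-K[1,2])/K[1,1]])
    if "mount" in f:
        r=np.linalg.norm(a);d=np.r_[np.sin(r)*a/max(r,1e-9),np.cos(r)]
        T=R.from_euler("xyz",f["rpy"],degrees=True).as_matrix();M=f["mount"]
        o=f["eef"]+T@M[:3,3];d=T@M[:3,:3]@d
    else: o=f["position"];d=R.from_euler("xyz",f["rotation"],degrees=True).as_matrix()@np.r_[a,1]
    return o,d/np.linalg.norm(d)
def plane(f,uv,z):
    o,d=ray(f,uv);return o+d*(z-o[2])/d[2]
def tri(f,u,g,v):
    (o,d),(p,e)=ray(f,u),ray(g,v);t=np.linalg.lstsq(np.c_[d,-e],p-o,rcond=None)[0]
    a,b=o+d*t[0],p+e*t[1];return (a+b)/2,np.linalg.norm(a-b)
def blob(f,lo,hi,roi=None,minA=8):
    h=cv2.cvtColor(f["img"],cv2.COLOR_RGB2HSV);m=cv2.inRange(h,lo,hi)
    if lo[0]==0: m|=cv2.inRange(h,(170,lo[1],lo[2]),(180,255,255))
    if roi is not None: k=np.zeros_like(m);x,y,w,q=roi;k[y:y+q,x:x+w]=1;m=m*k
    n,l,st,c=cv2.connectedComponentsWithStats(m)
    return sorted([(int(st[i,4]),c[i].round(2)) for i in range(1,n) if st[i,4]>=minA],key=lambda t:-t[0])
E
python3 - <<'E'
from h import *
t,s=load("top0"),load("scene0")
rt=blob(t,(0,120,60),(8,255,255),(245,185,35,35));rs=blob(s,(0,120,60),(8,255,255),(345,180,28,25))
print(rt[:2],rs[:2]);print("red",tri(t,rt[0][1],s,rs[0][1]),plane(t,rt[0][1],.016))
wt=blob(t,(0,120,60),(18,255,255),(350,225,40,25));ws=blob(s,(0,120,60),(18,255,255),(245,195,35,25))
print(wt[:2],ws[:2]);print("wheel",tri(t,wt[0][1],s,ws[0][1]),plane(t,wt[0][1],.05))
# reader outline: rectangle of white top in top view
h=cv2.cvtColor(t["img"],cv2.COLOR_RGB2HSV);m=cv2.inRange(h,(0,0,170),(180,60,255));k=np.zeros_like(m);k[180:262,320:422]=m[180:262,320:422]
m=cv2.morphologyEx(k,cv2.MORPH_CLOSE,np.ones((15,15)))
r=cv2.minAreaRect(max(cv2.findContours(m,0,2)[0],key=cv2.contourArea));b=cv2.boxPoints(r);print(r)
P=np.array([plane(t,q,.045) for q in b]);print(P.round(4),P.mean(0))
a=cv2.resize(t["img"][150:260,200:290],None,fx=4,fy=4,interpolation=2);c=cv2.resize(t["img"][180:260,320:420],None,fx=4,fy=4,interpolation=2)
o=np.zeros((440,770,3),np.uint8);o[:440,:360]=a;o[:320,365:765]=c;cv2.imwrite("pics/crop0.png",o[:,:,::-1])
print(h[201,263],t["img"][201,263])
E
```

```text
[(87, array([261.79, 199.59]))] [(36, array([357.5, 190. ]))]
red (array([0.58251856, 0.19870156, 0.01740452]), np.float64(0.00026862752889519263)) [0.5826614  0.19879662 0.016     ]
[(65, array([368.42, 236.89]))] [(52, array([260.58, 206.63]))]
wheel (array([ 0.48067968, -0.09621913,  0.04768711]), np.float64(0.0014469622283420007)) [ 0.48086708 -0.09537028  0.05      ]
((370.506103515625, 219.87295532226562), (80.61434936523438, 56.91373062133789), 7.943472385406494)
[[ 0.4643  0.0161  0.045 ]
 [ 0.6187 -0.0029  0.045 ]
 [ 0.5916 -0.221   0.045 ]
 [ 0.4383 -0.1977  0.045 ]] [ 0.52822231 -0.10135108  0.045     ]
[  3 216 145] [145  36  22]
```

View pics/crop0.png

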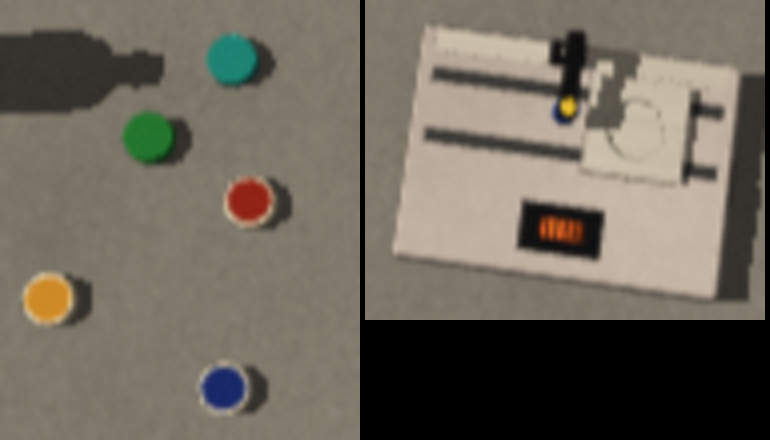

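The crop confirms it: the pan at (263,201) has a brick-red top with a white rim. The green and turquoise look-alikes are at (237,185) and (259,165). The reader's yaw is about -7° and its stage sits at the -y end. I'll hover over the reader and look with the wrist camera.

Careful with the scale: shifts go in shares of 0.6 m and turns go in shares of pi rad. That gives: 0.47 m / 0.6 = 0.7833, 0.4 m / 0.6 = 0.6667, -66 degrees / 180 = -0.3667.

inch_along(
  offsets={"dx": [0.3333,0.6667,0.7833,0.7833,0.7833,0.7833,0.7833,0.7833,0.7833,0.7833],"dy": [-0.2083,-0.4167,-0.4917,-0.4917,-0.4917,-0.4917,-0.4917,-0.4917,-0.4917,-0.4917],"dz": [0,0,0,0,0,0,0,0,0,0],"rz": [-0.1667,-0.3333,-0.3667,-0.3667,-0.3667,-0.3667,-0.3667,-0.3667,-0.3667,-0.3667],"jaw": [0.085,0.085,0.085,0.085,0.085,0.085,0.085,0.085,0.085,0.085]},
)

```text
clock: 1.1
eef_pos: [0.4902, -0.142, 0.2386]
tcp_rot: [-180.0, -0.0, 83.5]
force: [1.8, -1.1, 0.5]
opening: 0.0858
grasp_force: 0.0
```

inch_along(
  offsets={"dx": [0,0],"dy": [0,0],"dz": [0,0],"rz": [0,0],"jaw": [0.085,0.085]},
)

```text
clock: 1.3
eef_pos: [0.4894, -0.1432, 0.2383]
tcp_rot: [-179.9, -0.0, 83.6]
force: [-0.8, -1.0, -0.4]
opening: 0.0848
grasp_force: 0.0
```

```bash
python3 - <<'E'
from h import *
f=grab("wrist","w1");print(f["mtx"],f["mount"].round(4),get_state()["tcp_rot"],get_state()["force"])
E
```

```text
[[309.70691629   0.         320.92606775]
 [  0.         309.70691629 196.65941304]
 [  0.           0.           1.        ]] [[ 1.500e-03 -9.489e-01 -3.156e-01  8.320e-02]
 [ 1.000e+00  1.300e-03  7.000e-04  1.000e-04]
 [-3.000e-04 -3.156e-01  9.489e-01 -1.451e-01]
 [ 0.000e+00  0.000e+00  0.000e+00  1.000e+00]] [-1.79952423e+02 -6.83622098e-04  8.34883653e+01] [0.18326007 0.57615043 0.04359581]
```

View pics/w1.png

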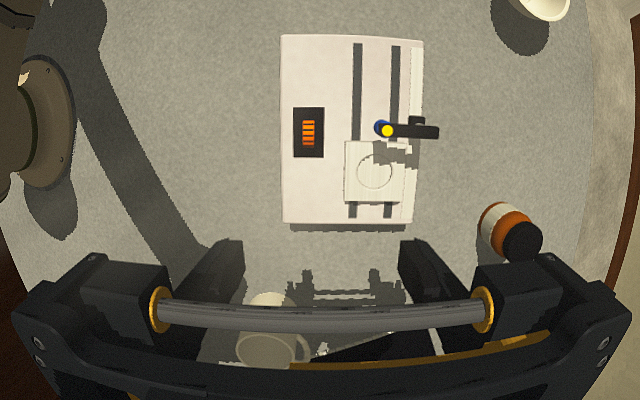

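The wrist view shows the wheel at (308,133), the pocket circle at (374,171), the blue probe tip at (380,127) and the stage plate from (345,142) to (407,203). I'll take a second viewpoint on the way to the pan.

To row units: 0.05 m / 0.6 = 0.0833, -0.03 m / 0.6 = -0.05.

inch_along(
  offsets={"dx": [0,-0.05,-0.05,-0.05],"dy": [0.05,0.0833,0.0833,0.0833],"dz": [0,-0.0333,-0.0333,-0.0333],"rz": [0,0,0,0],"jaw": [0.085,0.085,0.085,0.085]},
)

```text
clock: 1.75
eef_pos: [0.5347, -0.181, 0.2585]
tcp_rot: [-180.0, -0.0, 83.3]
force: [-0.5, -0.3, 0.2]
opening: 0.085
grasp_force: 0.0
```

```bash
cat >> h.py <<'E'
from scipy.optimize import least_squares
def pocket(f,c,r=26,z=.059,Rm=.0195):
    g=cv2.GaussianBlur(cv2.cvtColor(f["img"],cv2.COLOR_RGB2GRAY),(3,3),0);e=cv2.Canny(g,15,40)
    v,u=np.nonzero(e);k=np.hypot(u-c[0],v-c[1])<r;P=np.array([plane(f,p,z)[:2] for p in zip(u[k],v[k])])
    c0=plane(f,c,z)[:2]
    for tol in(.006,.004,.0025):
        Q=P[abs(np.hypot(*(P-c0).T)-Rm)<tol]
        c0=least_squares(lambda x:np.hypot(*(Q-x).T)-Rm,c0,loss="soft_l1",f_scale=.0007).x
    return c0,len(Q)
def proj(f,p):
    T=R.from_euler("xyz",f["rpy"],degrees=True).as_matrix();M=f["mount"]
    q=M[:3,:3].T@(T.T@(np.asarray(p)-f["eef"])-M[:3,3]);r=np.hypot(q[0],q[1]);th=np.arctan2(r,q[2])
    return f["mtx"][:2,2]+f["mtx"][0,0]*th*q[:2]/r
def rw(f,roi): # wheel orange centroid
    return blob(f,(0,150,120),(18,255,255),roi)
E
python3 - <<'E'
from h import *
g=grab("wrist","w2");f=load("w1");print(g["eef"],g["rpy"])
for n,h in(("w1",f),("w2",g)):
    wp=proj(h,[.4807,-.0960,.05]);w=rw(h,(int(wp[0])-20,int(wp[1])-30,40,60));
    c=np.average([q for a,q in w],axis=0,weights=[a for a,q in w]);print(n,"wheel",c,plane(h,c,.05)); h["w"]=c
    o=plane(f,(374,171),.059);pc=proj(h,o);q,k=pocket(h,pc);print("pocket",pc,q,k);h["p"]=proj(h,[*q,.059])
    b=blob(h,(100,120,40),(130,255,255),None);print("blue",b[:3])
    y=blob(h,(22,150,120),(34,255,255),None);print("yellow",y[:3]);h["y"]=y[0][1]
for k in"wpy":print(k,tri(f,f[k],g,g[k]))
E
```

```text
[ 0.53473568 -0.18100118  0.25845698] [-1.79976616e+02 -1.00422418e-02  8.32961714e+01]
w1 wheel [307.92 131.84] [ 0.48067998 -0.09617352  0.05      ]
pocket [374. 171.] [ 0.54804409 -0.14473608] 205
blue [(54, array([379.85, 123.56]))]
yellow [(105, array([386.99, 130.34])), (15, array([491.73, 310.33]))]
w2 wheel [264.89885714 103.22285714] [ 0.48066085 -0.09672133  0.05      ]
pocket [328.27333042 138.22190968] [ 0.54793508 -0.14532924] 211
blue [(15, array([330.8 ,  85.93])), (10, array([330.5,  99.2]))]
yellow [(95, array([330.91,  92.37])), (18, array([491.72, 311.  ])), (12, array([149.75, 310.25]))]
w (array([ 0.48042613, -0.096555  ,  0.04791333]), np.float64(0.00042009624068189657))
p (array([ 0.54811891, -0.1453475 ,  0.05741507]), np.float64(0.0005166480686145544))
y (array([ 0.55418583, -0.09503122,  0.11126854]), np.float64(0.0003510225463547962))
```

View pics/w2.png

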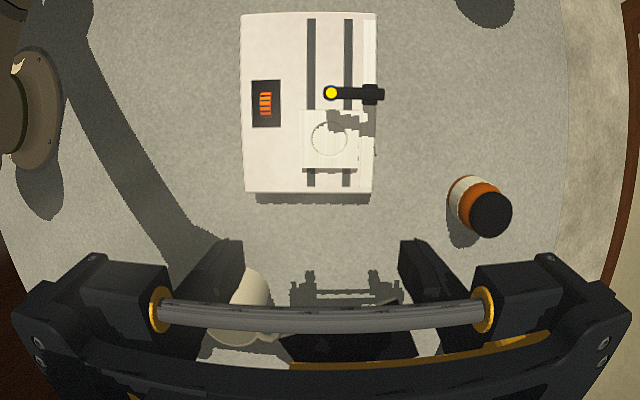

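The second view agrees with the first, with the wheel at (265,103), pocket at (328,138) and probe bracket at (331,92). The pocket is at (0.548,-0.145), z≈0.058. The probe is at (0.554,-0.095), so about 50 mm of travel is needed. Next I'll approach the red pan.

inch_along(
  offsets={"dx": [0.0833,0.1667,0.25,0.3333,0.4167,0.4167,0.4167],"dy": [0.0067,0.0133,0.02,0.0267,0.0333,0.0333,0.0333],"dz": [0,0.0333,0.05,0.0667,0.0833,0.0833,0.0833],"rz": [0,0,0,0,0,0,0],"jaw": [0.06,0.06,0.06,0.06,0.06,0.06,0.06]},
)

```text
clock: 2.5
eef_pos: [0.583, 0.0677, 0.2082]
tcp_rot: [-179.9, 0.0, 83.6]
force: [0.8, -0.9, -0.2]
opening: 0.0603
grasp_force: 0.0
```

```bash
cat >> h.py <<'E'
def pan(f,p,r=20,lo=(0,130,50),hi=(8,255,255)):
    c=proj(f,p);b=blob(f,lo,hi,(int(c[0])-r,int(c[1])-r,2*r,2*r),20);return b[0][1]
E
python3 - <<'E'
from h import *
g=grab("wrist","w3");c=pan(g,[.5826,.1988,.016]);print(g["eef"],g["rpy"],c,plane(g,c,.016),get_state()["force"])
E
```

```text
[0.58296443 0.06771259 0.20824568] [-1.79917404e+02  9.73828589e-03  8.35943502e+01] [306.65  55.53] [0.58213858 0.19750309 0.016     ] [ 0.07630805 -0.16494453 -0.34541654]
```

inch_along(
  offsets={"dx": [0.0583,0.1167,0.1167,0.1167],"dy": [0,0,0,0],"dz": [0.0333,0.0667,0.0667,0.0667],"rz": [0,0,0,0],"jaw": [0.06,0.06,0.06,0.06]},
)

```text
clock: 2.95
eef_pos: [0.5917, 0.1348, 0.1689]
tcp_rot: [-180.0, 0.0, 83.4]
force: [0.5, -0.1, 0.0]
opening: 0.0599
grasp_force: 0.0
```

```bash
python3 - <<'E'
from h import *
f=load("w3");g=grab("wrist","w4");u=pan(f,[.5826,.1988,.016]);c=pan(g,[.5826,.1988,.016]);P=plane(g,c,.016);print(g["eef"],g["rpy"],c,P,tri(f,u,g,c))
T=R.from_euler("xyz",g["rpy"],degrees=True).as_matrix();print(T.T@(P-g["eef"]))
E
```

```text
[0.5917488  0.13477862 0.16893282] [-1.79987993e+02  2.93352894e-02  8.34190944e+01] [303.29 119.61] [0.58224814 0.19782414 0.016     ] (array([0.58211683, 0.1977228 , 0.01439419]), np.float64(5.651816776464155e-05))
[ 0.06161958 -0.01663142  0.15290478]
```

To row units: 0.162 m / 0.6 = 0.27, 0.0616 m / 0.6 = 0.1027.

inch_along(
  offsets={"dx": [0.0667,0.1027,0.1027,0.1027,0.1027,0.1027,0.1027,0.1027,0.1027],"dy": [-0.02,-0.0277,-0.0277,-0.0277,-0.0277,-0.0277,-0.0277,-0.0277,-0.0277],"dz": [0.0333,0.0833,0.15,0.2,0.2333,0.2583,0.27,0.27,0.27],"rz": [0,0,0,0,0,0,0,0,0],"jaw": [0.06,0.06,0.06,0.06,0.06,0.06,0.06,0.06,0.06]},
)

```text
clock: 3.9
eef_pos: [0.5831, 0.1986, 0.0079]
tcp_rot: [179.9, -0.0, 83.4]
force: [-0.4, 0.6, 0.2]
opening: 0.06
grasp_force: 0.0
```

inch_along(
  offsets={"dx": [0,0,0,0,0],"dy": [0,0,0,0,0],"dz": [0,0,0,0,0],"rz": [0,0,0,0,0],"jaw": [0.03,0.03,0.03,0.03,0.03]},
)

```text
clock: 4.4
eef_pos: [0.5825, 0.1993, 0.0071]
tcp_rot: [180.0, -0.0, 83.5]
force: [-0.7, -0.5, 3.8]
opening: 0.0352
grasp_force: 30.0
```

To row units: -0.37 m / 0.6 = -0.6167, -0.06 m / 0.6 = -0.1.

inch_along(
  offsets={"dx": [0,0,-0.0667,-0.1333,-0.2167,-0.3,-0.3833,-0.4667,-0.55,-0.6167],"dy": [0,0,0,0.0017,0.0033,0.005,0.0067,0.0083,0.0083,0.0083],"dz": [-0.0333,-0.1,-0.1667,-0.2333,-0.2667,-0.2667,-0.2667,-0.2667,-0.2667,-0.2667],"rz": [0,0,0,0,0,0,0,0,0,0],"jaw": [0.03,0.03,0.03,0.03,0.03,0.03,0.03,0.03,0.03,0.03]},
)

```text
clock: 5.4
eef_pos: [0.5451, -0.166, 0.1667]
tcp_rot: [-180.0, -0.0, 83.5]
force: [1.0, -0.6, -0.8]
opening: 0.0345
grasp_force: 30.0
```

inch_along(
  offsets={"dx": [-0.0267,-0.0267,-0.0267,-0.0267],"dy": [0,0,0,0],"dz": [0,0,0,0],"rz": [0,0,0,0],"jaw": [0.03,0.03,0.03,0.03]},
)

```text
clock: 5.8
eef_pos: [0.5441, -0.1784, 0.1667]
tcp_rot: [-180.0, -0.0, 83.6]
force: [0.0, 0.4, -1.4]
opening: 0.035
grasp_force: 30.0
```

```bash
python3 - <<'E'
from h import *
g=grab("wrist","w5");print(g["eef"],g["rpy"],get_state()["opening"],get_state()["grasp_force"])
T=R.from_euler("xyz",g["rpy"],degrees=True).as_matrix()
print("tcp px",proj(g,g["eef"]));b=blob(g,(0,110,40),(8,255,255),(260,200,120,100),10);print(b[:3])
P=plane(g,b[0][1],g["eef"][2]+.009);print("pan in tool",T.T@(P-g["eef"]))
q,k=pocket(g,proj(g,[.548,-.1451,.059]));print("pocket",proj(g,[.548,-.1451,.059]),q,k,"tool",T.T@(np.r_[q,.059]-g["eef"]))
w=rw(g,(*(proj(g,[.4806,-.0965,.05]).astype(int)-30),60,60));c=np.average([q for a,q in w],axis=0,weights=[a for a,q in w]);print("wheel",plane(g,c,.05))
y=blob(g,(22,150,120),(34,255,255),(*(proj(g,[.554,-.095,.111]).astype(int)-25),50,50));print("probe",plane(g,y[0][1],.111))
E
```

```text
[ 0.54408678 -0.17842966  0.16674043] [-1.79984853e+02 -2.39967893e-02  8.35633971e+01] 0.03503245849230159 29.999932944774628
tcp px [320.40740833 258.35060436]
[(2334, array([320.9 , 267.47]))]
pan in tool [-0.00026036  0.00026288 -0.00900018]
pocket [320.83238482 157.24437263] [ 0.54827874 -0.14537995] 305 tool [0.03326618 0.00048903 0.10775425]
wheel [ 0.48093678 -0.09716126  0.05      ]
probe [ 0.55428813 -0.09520908  0.111     ]
```

View pics/w5.png

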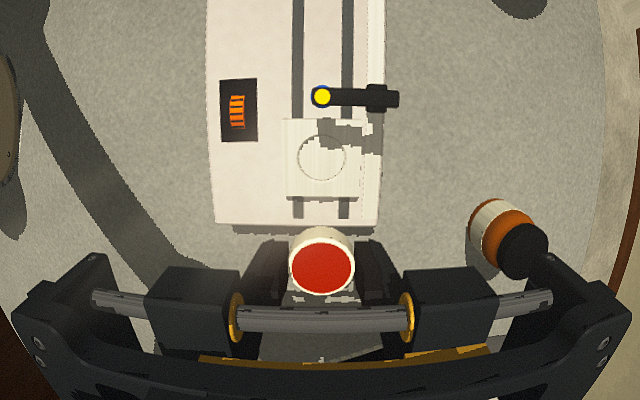

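The pan is centred in the fingers at (321,267), and the pocket is just ahead at (321,157). I'll measure again closer before inserting.

To row units: 0.06 m / 0.6 = 0.1, 0.0003 m / 0.6 = 0.0005.

inch_along(
  offsets={"dx": [0,0,0,0,0],"dy": [0.0005,0.0005,0.0005,0.0005,0.0005],"dz": [0.05,0.1,0.1,0.1,0.1],"rz": [0,0,0,0,0],"jaw": [0.03,0.03,0.03,0.03,0.03]},
)

```text
clock: 6.35
eef_pos: [0.545, -0.18, 0.1084]
tcp_rot: [179.9, 0.1, 83.5]
force: [-0.6, -0.5, -0.3]
opening: 0.0351
grasp_force: 30.0
```

```bash
python3 - <<'E'
from h import *
for i in range(2):
    g=grab("wrist","w6%d"%i);print(g["eef"],g["rpy"])
    T=R.from_euler("xyz",g["rpy"],degrees=True).as_matrix();c=proj(g,[.5482,-.1452,.059])
    b=blob(g,(0,110,40),(8,255,255),(260,200,120,100),10)
    P=plane(g,b[0][1],g["eef"][2]+.009);print("pan in tool",T.T@(P-g["eef"]))
    q,k=pocket(g,c,40);print("pocket",c,q,k,"tool",T.T@(np.r_[q,.059]-g["eef"]))
E
```

```text
[ 0.54504482 -0.17996584  0.10840729] [1.79856863e+02 6.09726691e-02 8.35076898e+01]
pan in tool [-0.00028364  0.00025989 -0.00899908]
pocket [319.13660422 172.4533849 ] [ 0.54822512 -0.14524716] 425 tool [ 0.03490818 -0.00088906  0.04936811]
[ 0.54494024 -0.18011271  0.10835474] [1.79855693e+02 6.08158476e-02 8.34905108e+01]
pan in tool [-0.0002775   0.00024939 -0.00899911]
pocket [319.25406824 172.23705083] [ 0.5482657  -0.14534847] 440 tool [ 0.03496948 -0.00076133  0.04931589]
```

To row units: 0.039 m / 0.6 = 0.065, 0.035 m / 0.6 = 0.0583.

inch_along(
  offsets={"dx": [0.03,0.0583,0.0583,0.0583,0.0583,0.0583],"dy": [-0.001,-0.0012,-0.0012,-0.0012,-0.0012,-0.0012],"dz": [0,0.025,0.05,0.0617,0.065,0.065],"rz": [0,0,0,0,0,0],"jaw": [0.03,0.03,0.03,0.03,0.03,0.03]},
)

```text
clock: 7.05
eef_pos: [0.5477, -0.1452, 0.0681]
tcp_rot: [180.0, 0.0, 83.5]
force: [0.6, -0.1, -0.9]
opening: 0.0348
grasp_force: 30.0
```

inch_along(
  offsets={"dx": [0,0,0,0],"dy": [0,0,0,0],"dz": [0.0017,0.0033,0.005,0.005],"rz": [0,0,0,0],"jaw": [0.03,0.03,0.03,0.03]},
)

```text
clock: 7.45
eef_pos: [0.5475, -0.1453, 0.0647]
tcp_rot: [-180.0, -0.0, 83.5]
force: [-0.2, -0.3, -0.9]
opening: 0.0345
grasp_force: 30.0
```

inch_along(
  offsets={"dx": [0,0,0],"dy": [0,0,0],"dz": [0.0017,0.0033,0.0033],"rz": [0,0,0],"jaw": [0.03,0.03,0.03]},
)

```text
clock: 7.75
eef_pos: [0.5474, -0.1452, 0.0626]
tcp_rot: [-180.0, -0.0, 83.5]
force: [-0.1, 1.3, -0.8]
opening: 0.0346
grasp_force: 30.0
```

To row units: 0.0012 m / 0.6 = 0.002, 0.0007 m / 0.6 = 0.0012.

inch_along(
  offsets={"dx": [0,0,0],"dy": [0,0,0],"dz": [0.0012,0.002,0.002],"rz": [0,0,0],"jaw": [0.03,0.03,0.03]},
)

```text
clock: 8.05
eef_pos: [0.5475, -0.1452, 0.0615]
tcp_rot: [-180.0, -0.0, 83.5]
force: [-1.0, 0.9, -0.8]
opening: 0.0348
grasp_force: 30.0
```

To row units: 0.0007 m / 0.6 = 0.0012, 0.0004 m / 0.6 = 0.0007.

inch_along(
  offsets={"dx": [0,0,0],"dy": [0,0,0],"dz": [0.0007,0.0012,0.0012],"rz": [0,0,0],"jaw": [0.03,0.03,0.03]},
)

```text
clock: 8.35
eef_pos: [0.5476, -0.1452, 0.0611]
tcp_rot: [180.0, 0.0, 83.5]
force: [-1.0, 0.1, 2.7]
opening: 0.0353
grasp_force: 30.0
```

inch_along(
  offsets={"dx": [0,0,0,0,0],"dy": [0,0,0,0,0],"dz": [0,0,0,0,0],"rz": [0,0,0,0,0],"jaw": [0.037,0.04,0.048,0.048,0.048]},
)

```text
clock: 8.85
eef_pos: [0.5475, -0.1452, 0.0608]
tcp_rot: [180.0, -0.0, 83.5]
force: [0.0, 0.1, -0.3]
opening: 0.0482
grasp_force: 0.0
```

inch_along(
  offsets={"dx": [0,0,0,-0.05,-0.1,-0.1,-0.1,-0.1],"dy": [0,0,0,0,0,0,0,0],"dz": [-0.0083,-0.0333,-0.0833,-0.15,-0.1667,-0.1667,-0.1667,-0.1667],"rz": [0,0,0,0,0,0,0,0],"jaw": [0.048,0.048,0.048,0.048,0.048,0.048,0.048,0.048]},
)

```text
clock: 9.65
eef_pos: [0.5404, -0.2039, 0.1601]
tcp_rot: [-179.9, -0.1, 83.5]
force: [1.1, 0.2, 0.2]
opening: 0.0481
grasp_force: 0.0
```

```bash
cat > chk.py <<'E'
from h import *
import sys
g=grab("wrist",sys.argv[1]);print(g["eef"],g["rpy"])
for n,p,lo,hi,z in(("red",[.549,-.1452,.07],(0,130,50),(8,255,255),.070),("wheel",[.4808,-.0967,.05],(0,150,120),(18,255,255),.05),("probe",[.5543,-.0952,.111],(22,150,120),(34,255,255),.111)):
    k=40 if n=="red" and len(sys.argv)>2 else 30
    if n=="red" and len(sys.argv)>2: p=[float(sys.argv[2]),float(sys.argv[3]),.07]
    c=proj(g,p).astype(int);b=[x for x in blob(g,lo,hi,(max(c[0]-k,0),max(c[1]-k,0),2*k,2*k),4)]
    if not b: print(n,"none",c);continue
    q=np.average([v for a,v in b],axis=0,weights=[a for a,v in b]) if n=="wheel" else b[0][1]
    print(n,b[0][0],q.round(1),plane(g,q,z).round(4))
E
python3 chk.py w7
```

```text
[ 0.54038877 -0.2038792   0.16014671] [-1.79913331e+02 -5.35026067e-02  8.34942931e+01]
red 1225 [321.8 130.7] [ 0.5476 -0.1467  0.07  ]
wheel 368 [234.9  81.2] [ 0.4809 -0.0976  0.05  ]
probe 218 [323.2  55.6] [ 0.5542 -0.0952  0.111 ]
```

View pics/w7.png

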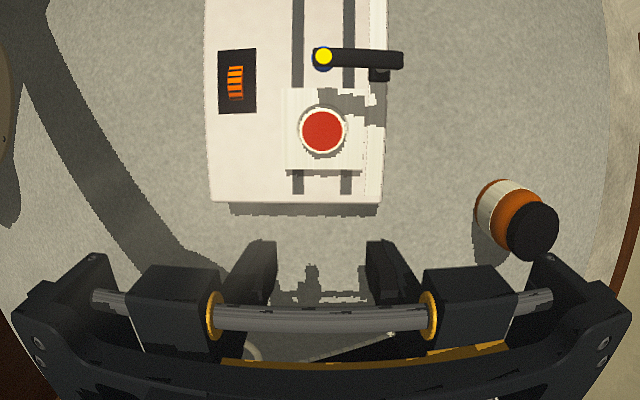

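The pan at (322,131) sits seated in the pocket, with an even white rim and its computed position on the seat. I'll close the fingers and turn 90° so that they close along the rolling direction, hovering over the wheel.

To row units: 0.092 m / 0.6 = 0.1533, -0.0716 m / 0.6 = -0.1193, 85 degrees / 180 = 0.4722.

inch_along(
  offsets={"dx": [0.05,0.1,0.1533,0.1533,0.1533,0.1533,0.1533,0.1533,0.1533,0.1533],"dy": [-0.04,-0.08,-0.1193,-0.1193,-0.1193,-0.1193,-0.1193,-0.1193,-0.1193,-0.1193],"dz": [0,0,0,0,0,0,0,0,0,0],"rz": [0.0472,0.0944,0.1417,0.1889,0.2361,0.2833,0.3306,0.3778,0.425,0.4722],"jaw": [0.0,0.0,0.0,0.0,0.0,0.0,0.0,0.0,0,0]},
)

```text
clock: 10.7
eef_pos: [0.4798, -0.1043, 0.1604]
tcp_rot: [-180.0, 0.1, -1.8]
force: [-0.2, 0.1, -0.2]
opening: 0.0001
grasp_force: 0.0
```

inch_along(
  offsets={"dx": [0,0,0,0,0,0],"dy": [0,0,0,0,0,0],"dz": [0,0.0333,0.0667,0.1,0.1,0.1],"rz": [0.0322,0.0322,0.0322,0.0322,0.0322,0.0322],"jaw": [0,0,0,0,0,0]},
)

```text
clock: 11.3
eef_pos: [0.48, -0.1048, 0.101]
tcp_rot: [-180.0, 0.0, -7.3]
force: [0.1, 1.1, -0.2]
opening: 0.0
grasp_force: 0.0
```

```bash
python3 chk.py w8
```

```text
[ 0.48004002 -0.10477844  0.10097801] [-1.79984219e+02  4.20318000e-02 -7.29167793e+00]
red 2132 [380.  115.7] [ 0.5478 -0.1465  0.07  ]
wheel 502 [311.1 219.8] [ 0.4814 -0.0974  0.05  ]
probe 417 [279.8 120.2] [ 0.5544 -0.0954  0.111 ]
```

View pics/w8.png

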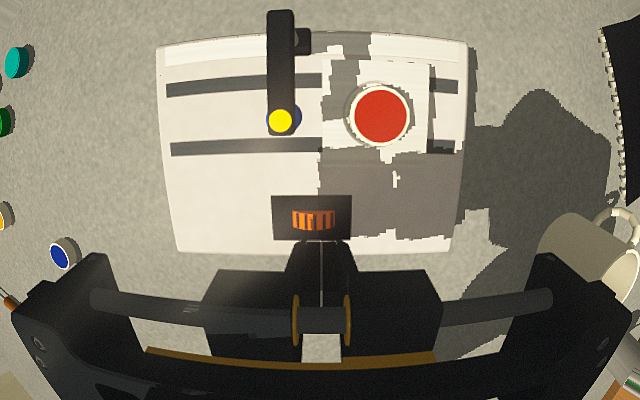

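The view shows the closed fingertip at (320,245) beside the wheel at (312,219), the pan at (380,116) and the probe at (280,120). All three are in view while I roll. Descending to feel for the wheel.

To row units: 0.0455 m / 0.6 = 0.0758, 0.042 m / 0.6 = 0.07.

inch_along(
  offsets={"dx": [0,0,0,0,0,0],"dy": [0,0,0,0,0,0],"dz": [0.0333,0.0583,0.07,0.0758,0.0758,0.0758],"rz": [0,0,0,0,0,0],"jaw": [0,0,0,0,0,0]},
)

```text
clock: 11.95
eef_pos: [0.4804, -0.1054, 0.056]
tcp_rot: [180.0, -0.1, -7.3]
force: [0.4, -0.3, 0.4]
opening: 0.0005
grasp_force: 0.0
```

inch_along(
  offsets={"dx": [0,0,0],"dy": [0,0,0],"dz": [0.0008,0.0017,0.0017],"rz": [0,0,0],"jaw": [0,0,0]},
)

```text
clock: 12.25
eef_pos: [0.48, -0.1053, 0.0545]
tcp_rot: [180.0, -0.0, -7.3]
force: [-0.6, -0.3, 0.2]
opening: 0.0005
grasp_force: 0.0
```

To row units: 0.001 m / 0.6 = 0.0017, 0.0005 m / 0.6 = 0.0008.

inch_along(
  offsets={"dx": [0,0,0],"dy": [0,0,0],"dz": [0.0008,0.0017,0.0017],"rz": [0,0,0],"jaw": [0,0,0]},
)

```text
clock: 12.55
eef_pos: [0.48, -0.1053, 0.0533]
tcp_rot: [-180.0, 0.0, -7.3]
force: [0.1, -0.7, -0.5]
opening: 0.0006
grasp_force: 0.0
```

To row units: 0.0008 m / 0.6 = 0.0013, 0.0004 m / 0.6 = 0.0007.

inch_along(
  offsets={"dx": [0,0,0],"dy": [0,0,0],"dz": [0.0007,0.0013,0.0013],"rz": [0,0,0],"jaw": [0,0,0]},
)

```text
clock: 12.85
eef_pos: [0.4801, -0.1053, 0.0528]
tcp_rot: [180.0, -0.0, -7.3]
force: [-1.4, -0.5, 3.6]
opening: 0.0004
grasp_force: 1.6
```

To row units: 0.0003 m / 0.6 = 0.0005.

inch_along(
  offsets={"dx": [0,0],"dy": [0,0],"dz": [0.0005,0.0005],"rz": [0,0],"jaw": [0,0]},
)

```text
clock: 13.05
eef_pos: [0.4801, -0.1053, 0.0526]
tcp_rot: [180.0, -0.0, -7.3]
force: [-1.1, 0.6, 6.8]
opening: 0.0005
grasp_force: 3.3
```

To row units: 0.0005 m / 0.6 = 0.0008, 0.0003 m / 0.6 = 0.0005.

inch_along(
  offsets={"dx": [0,0,0],"dy": [0,0,0],"dz": [0.0005,0.0008,0.0008],"rz": [0,0,0],"jaw": [0,0,0]},
)

```text
clock: 13.35
eef_pos: [0.4801, -0.1053, 0.0526]
tcp_rot: [180.0, -0.0, -7.3]
force: [-3.4, 1.0, 10.5]
opening: 0.0008
grasp_force: 5.8
```

inch_along(
  offsets={"dx": [0,0,0],"dy": [-0.0017,-0.0033,-0.0033],"dz": [0,0,0],"rz": [0,0,0],"jaw": [0,0,0]},
)

```text
clock: 13.65
eef_pos: [0.4804, -0.1042, 0.0526]
tcp_rot: [179.9, -0.1, -7.3]
force: [-4.2, -3.9, 12.4]
opening: 0.0003
grasp_force: 5.9
```

To row units: -0.003 m / 0.6 = -0.005, -0.002 m / 0.6 = -0.0033.

inch_along(
  offsets={"dx": [0,0,0,0],"dy": [-0.0017,-0.0033,-0.005,-0.005],"dz": [0,0,0,0],"rz": [0,0,0,0],"jaw": [0,0,0,0]},
)

```text
clock: 14.05
eef_pos: [0.4807, -0.1013, 0.0528]
tcp_rot: [179.9, -0.1, -7.3]
force: [-5.5, -5.3, 13.2]
opening: 0.0005
grasp_force: 6.9
```

```bash
python3 chk.py w9 .548 -.145
```

```text
[ 0.48072631 -0.10125857  0.05278453] [ 1.79876710e+02 -5.91999189e-02 -7.30716855e+00]
red 3851 [401.6 123.6] [ 0.5482 -0.1432  0.07  ]
wheel none [313 255]
probe 960 [270.6 133.5] [ 0.5543 -0.0953  0.111 ]
```

To row units: -0.004 m / 0.6 = -0.0067, -0.003 m / 0.6 = -0.005.

inch_along(
  offsets={"dx": [0,0,0,0],"dy": [-0.0017,-0.0033,-0.005,-0.0067],"dz": [0,0,0,0],"rz": [0,0,0,0],"jaw": [0,0,0,0]},
)

```text
clock: 14.5
eef_pos: [0.4813, -0.0975, 0.053]
tcp_rot: [179.9, -0.1, -7.3]
force: [-6.1, -4.4, 15.1]
opening: 0.0006
grasp_force: 8.0
```

To row units: -0.004 m / 0.6 = -0.0067, -0.003 m / 0.6 = -0.005.

inch_along(
  offsets={"dx": [0,0,0,0],"dy": [-0.0017,-0.0033,-0.005,-0.0067],"dz": [0,0,0,0],"rz": [0,0,0,0],"jaw": [0,0,0,0]},
)

```text
clock: 14.9
eef_pos: [0.4818, -0.0935, 0.0532]
tcp_rot: [179.9, -0.1, -7.3]
force: [-7.1, -5.5, 19.6]
opening: 0.0004
grasp_force: 9.3
```

```bash
python3 chk.py w10 .549 -.137
```

```text
[ 0.48184019 -0.09353935  0.05316449] [ 1.79850465e+02 -8.81713076e-02 -7.31155099e+00]
red 3782 [405.5 124. ] [ 0.5489 -0.1373  0.07  ]
wheel 55 [352.2 246.8] [ 0.4843 -0.1101  0.05  ]
probe 982 [297.8 133.1] [ 0.5544 -0.0953  0.111 ]
```

To row units: -0.003 m / 0.6 = -0.005, -0.002 m / 0.6 = -0.0033.

inch_along(
  offsets={"dx": [0,0,0,0,0],"dy": [0,-0.0017,-0.0033,-0.005,-0.005],"dz": [-0.0007,-0.0012,-0.0013,-0.0015,-0.0015],"rz": [0,0,0,0,0],"jaw": [0,0,0,0,0]},
)

```text
clock: 15.45
eef_pos: [0.4823, -0.0902, 0.0534]
tcp_rot: [179.9, -0.1, -7.3]
force: [-4.3, -3.1, 9.1]
opening: 0.0001
grasp_force: 4.9
```

To row units: -0.003 m / 0.6 = -0.005, -0.002 m / 0.6 = -0.0033.

inch_along(
  offsets={"dx": [0,0,0,0],"dy": [-0.0017,-0.0033,-0.005,-0.005],"dz": [-0.0002,-0.0003,-0.0005,-0.0005],"rz": [0,0,0,0],"jaw": [0,0,0,0]},
)

```text
clock: 15.85
eef_pos: [0.4828, -0.0867, 0.0532]
tcp_rot: [180.0, -0.1, -7.3]
force: [0.7, -1.1, 4.9]
opening: 0.0002
grasp_force: 2.2
```

```bash
python3 chk.py w11 .549 -.133
```

```text
[ 0.48280049 -0.08665419  0.0531883 ] [ 1.79970699e+02 -6.23985824e-02 -7.33300817e+00]
red 3721 [413.8 124.6] [ 0.5493 -0.1341  0.07  ]
wheel 256 [359.8 251.4] [ 0.4818 -0.1071  0.05  ]
probe 993 [321.7 133.5] [ 0.5544 -0.0952  0.111 ]
```

To row units: 0.021 m / 0.6 = 0.035, 0.01 m / 0.6 = 0.0167.

inch_along(
  offsets={"dx": [0,0,0,0,0,0,0],"dy": [0,0.0167,0.035,0.035,0.035,0.035,0.035],"dz": [-0.0067,-0.0133,-0.0133,-0.01,-0.0033,-0.0017,-0.0017],"rz": [0,0,0,0,0,0,0],"jaw": [0,0,0,0,0,0,0]},
)

```text
clock: 16.6
eef_pos: [0.4796, -0.1072, 0.0538]
tcp_rot: [180.0, 0.0, -7.3]
force: [-0.1, -0.2, 0.9]
opening: 0.0005
grasp_force: 0.4
```

To row units: 0.001 m / 0.6 = 0.0017, 0.0005 m / 0.6 = 0.0008.

inch_along(
  offsets={"dx": [0,0,0],"dy": [0,0,0],"dz": [0.0008,0.0017,0.0017],"rz": [0,0,0],"jaw": [0,0,0]},
)

```text
clock: 16.9
eef_pos: [0.4798, -0.1072, 0.0535]
tcp_rot: [180.0, -0.0, -7.3]
force: [-3.5, -0.8, 8.7]
opening: 0.0002
grasp_force: 4.5
```

To row units: -0.004 m / 0.6 = -0.0067, -0.003 m / 0.6 = -0.005.

inch_along(
  offsets={"dx": [0,0,0,0,0],"dy": [0,-0.0017,-0.0033,-0.005,-0.0067],"dz": [0.0007,0.0007,0.0007,0.0007,0.0007],"rz": [0,0,0,0,0],"jaw": [0,0,0,0,0]},
)

```text
clock: 17.4
eef_pos: [0.4803, -0.1039, 0.0536]
tcp_rot: [179.9, -0.0, -7.3]
force: [-6.1, -4.9, 14.3]
opening: 0.0003
grasp_force: 7.2
```

To row units: -0.004 m / 0.6 = -0.0067, -0.003 m / 0.6 = -0.005.

inch_along(
  offsets={"dx": [0,0,0,0],"dy": [-0.0017,-0.0033,-0.005,-0.0067],"dz": [0,0,0,0],"rz": [0,0,0,0],"jaw": [0,0,0,0]},
)

```text
clock: 17.8
eef_pos: [0.4808, -0.0999, 0.0536]
tcp_rot: [179.9, -0.0, -7.3]
force: [-6.2, -4.4, 15.4]
opening: 0.0007
grasp_force: 7.7
```

```bash
python3 chk.py w12 .5495 -.129
```

```text
[ 0.48075382 -0.09986677  0.05362569] [ 1.79896806e+02 -4.25910177e-02 -7.29328706e+00]
red 4027 [371.2 122.2] [ 0.5499 -0.1289  0.07  ]
wheel 20 [291.6 244. ] [ 0.4888 -0.0841  0.05  ]
probe 943 [275.5 132.6] [ 0.5544 -0.0953  0.111 ]
```

To row units: -0.005 m / 0.6 = -0.0083, -0.004 m / 0.6 = -0.0067.

inch_along(
  offsets={"dx": [0,0,0,0,0],"dy": [-0.0017,-0.0033,-0.005,-0.0067,-0.0083],"dz": [-0.0002,-0.0003,-0.0003,-0.0003,-0.0003],"rz": [0,0,0,0,0],"jaw": [0,0,0,0,0]},
)

```text
clock: 18.35
eef_pos: [0.4815, -0.0949, 0.0537]
tcp_rot: [179.9, -0.1, -7.3]
force: [-4.0, -4.0, 13.7]
opening: 0.0003
grasp_force: 6.7
```

To row units: -0.004 m / 0.6 = -0.0067, -0.003 m / 0.6 = -0.005.

inch_along(
  offsets={"dx": [0,0,0,0],"dy": [-0.0017,-0.0033,-0.005,-0.0067],"dz": [0,0,0,0],"rz": [0,0,0,0],"jaw": [0,0,0,0]},
)

```text
clock: 18.75
eef_pos: [0.482, -0.0909, 0.0537]
tcp_rot: [179.9, -0.0, -7.3]
force: [-5.3, -3.9, 13.3]
opening: 0.0007
grasp_force: 6.4
```

```bash
python3 chk.py w13 .55 -.122
```

```text
[ 0.4819652  -0.09090814  0.05365873] [ 1.79906326e+02 -4.53835187e-02 -7.30246847e+00]
red 3990 [376.7 122.5] [ 0.5508 -0.1223  0.07  ]
wheel 96 [353.5 247.7] [ 0.4835 -0.1082  0.05  ]
probe 966 [306.7 132.4] [ 0.5544 -0.0952  0.111 ]
```

To row units: -0.004 m / 0.6 = -0.0067, -0.003 m / 0.6 = -0.005.

inch_along(
  offsets={"dx": [0,0,0,0],"dy": [-0.0017,-0.0033,-0.005,-0.0067],"dz": [0,0,0,0],"rz": [0,0,0,0],"jaw": [0,0,0,0]},
)

```text
clock: 19.2
eef_pos: [0.4826, -0.0868, 0.0534]
tcp_rot: [179.9, -0.1, -7.3]
force: [-2.1, -3.6, 8.7]
opening: 0.0001
grasp_force: 4.1
```

```bash
python3 chk.py w14 .551 -.119
```

```text
[ 0.48255911 -0.08679408  0.0534291 ] [ 1.79927914e+02 -5.03221741e-02 -7.30869608e+00]
red 3938 [379.6 122.8] [ 0.5511 -0.1194  0.07  ]
wheel 218 [357.8 249.7] [ 0.4827 -0.1063  0.05  ]
probe 995 [321.  132.7] [ 0.5544 -0.0951  0.111 ]
```

To row units: 0.022 m / 0.6 = 0.0367, 0.01 m / 0.6 = 0.0167.

inch_along(
  offsets={"dx": [0,0,0,0,0,0,0],"dy": [0,0.0167,0.0367,0.0367,0.0367,0.0367,0.0367],"dz": [-0.0067,-0.0133,-0.0133,-0.01,-0.0033,-0.0008,-0.0008],"rz": [0,0,0,0,0,0,0],"jaw": [0,0,0,0,0,0,0]},
)

```text
clock: 19.95
eef_pos: [0.4796, -0.1084, 0.0534]
tcp_rot: [180.0, 0.0, -7.3]
force: [-1.7, -1.7, 6.2]
opening: 0.0006
grasp_force: 3.2
```

Careful with the scale: shifts go in shares of 0.6 m and turns go in shares of pi rad. That gives: -0.004 m / 0.6 = -0.0067, -0.003 m / 0.6 = -0.005.

inch_along(
  offsets={"dx": [0,0,0,0,0,0],"dy": [0,0,-0.0017,-0.0033,-0.005,-0.0067],"dz": [0.0007,0.001,0.001,0.001,0.001,0.001],"rz": [0,0,0,0,0,0],"jaw": [0,0,0,0,0,0]},
)

```text
clock: 20.55
eef_pos: [0.4801, -0.1048, 0.0534]
tcp_rot: [179.9, -0.0, -7.3]
force: [-4.8, -4.3, 13.4]
opening: 0.0004
grasp_force: 6.7
```

To row units: -0.004 m / 0.6 = -0.0067, -0.003 m / 0.6 = -0.005.

inch_along(
  offsets={"dx": [0,0,0,0],"dy": [-0.0017,-0.0033,-0.005,-0.0067],"dz": [0,0,0,0],"rz": [0,0,0,0],"jaw": [0,0,0,0]},
)

```text
clock: 20.95
eef_pos: [0.4806, -0.1007, 0.0533]
tcp_rot: [179.9, -0.0, -7.3]
force: [-5.2, -3.7, 11.5]
opening: 0.0005
grasp_force: 5.8
```

```bash
python3 chk.py w15 .552 -.114
```

```text
[ 0.48059838 -0.10071157  0.05330479] [ 1.79917571e+02 -2.11300193e-02 -7.29685864e+00]
red 3982 [334.3 121.7] [ 0.5517 -0.1145  0.07  ]
wheel 35 [291.  244.3] [ 0.4887 -0.0847  0.05  ]
probe 948 [272.3 132.7] [ 0.5544 -0.0953  0.111 ]
```

To row units: -0.005 m / 0.6 = -0.0083, -0.004 m / 0.6 = -0.0067.

inch_along(
  offsets={"dx": [0,0,0,0,0],"dy": [-0.0017,-0.0033,-0.005,-0.0067,-0.0083],"dz": [0.0002,0.0002,0.0003,0.0003,0.0005],"rz": [0,0,0,0,0],"jaw": [0,0,0,0,0]},
)

```text
clock: 21.5
eef_pos: [0.4813, -0.0957, 0.053]
tcp_rot: [179.9, -0.0, -7.3]
force: [-4.5, -3.4, 11.8]
opening: 0.0005
grasp_force: 6.0
```

To row units: -0.004 m / 0.6 = -0.0067, -0.003 m / 0.6 = -0.005.

inch_along(
  offsets={"dx": [0,0,0,0],"dy": [-0.0017,-0.0033,-0.005,-0.0067],"dz": [0.0002,0.0003,0.0005,0.0005],"rz": [0,0,0,0],"jaw": [0,0,0,0]},
)

```text
clock: 21.9
eef_pos: [0.4818, -0.0918, 0.0527]
tcp_rot: [179.9, -0.0, -7.3]
force: [-4.0, -4.7, 12.6]
opening: 0.0003
grasp_force: 5.8
```

```bash
python3 chk.py w16 .552 -.108
```

```text
[ 0.48180309 -0.09177419  0.05273682] [ 1.79913005e+02 -3.09746513e-02 -7.29415016e+00]
red 2933 [347.2 122. ] [ 0.5522 -0.1108  0.07  ]
wheel 21 [351.2 247.2] [ 0.4843 -0.1078  0.05  ]
probe 998 [303.5 132.7] [ 0.5544 -0.0952  0.111 ]
```

To row units: -0.003 m / 0.6 = -0.005, -0.002 m / 0.6 = -0.0033.

inch_along(
  offsets={"dx": [0,0,0,0],"dy": [-0.0017,-0.0033,-0.005,-0.005],"dz": [0.0002,0.0003,0.0005,0.0005],"rz": [0,0,0,0],"jaw": [0,0,0,0]},
)

```text
clock: 22.35
eef_pos: [0.4822, -0.0887, 0.0524]
tcp_rot: [179.9, -0.0, -7.3]
force: [-3.9, -2.9, 13.0]
opening: 0.0006
grasp_force: 6.3
```

```bash
cat > fit.py <<'E'
from h import *
import sys
yv=np.array([.1265,.992]);xv=np.array([.992,-.1265])
def fit(f,R0=None):
    h=cv2.cvtColor(f["img"],cv2.COLOR_RGB2HSV);m=cv2.inRange(h,(0,130,50),(8,255,255))|cv2.inRange(h,(172,130,50),(180,255,255))
    m[200:]=0;c=np.vstack([q for q in cv2.findContours(m,0,1)[0] if cv2.contourArea(q)>100])[:,0]
    P=np.array([plane(f,p,.070)[:2] for p in c])
    g=lambda x:np.hypot(*(P-x[:2]).T)-(R0 or x[2])
    x0=np.r_[P.mean(0),.014]
    for i in range(4):   # drop occluded (inside) edge points
        x=least_squares(g,x0[:2] if R0 else x0,loss="soft_l1",f_scale=.0003).x;r=g(x);P=P[abs(r)<max(.0006,2*np.median(abs(r)))] ;x0=x
    return x,len(P)
R0=np.mean([fit(load(n))[0][2] for n in("w9","w10","w13")])
def show(n):
    f=load(n);x,k=fit(f,R0);y=blob(f,(22,150,120),(34,255,255),(240,100,120,60))[0][1];s=np.array([.5544,-.0953])
    print(n,"pan",x[:2].round(4),k,"R",round(R0,4),"remaining y",((s-x[:2])@yv).round(4),"x",((s-x[:2])@xv).round(4),"spot",plane(f,y,.111)[:2].round(4))
if __name__=="__main__":
    for n in sys.argv[2:]: show(n)
    grab("wrist",sys.argv[1]);show(sys.argv[1])
E
python3 fit.py w17 w9 w14 w15 w16
```

```text
w9 pan [ 0.548  -0.1436] 196 R 0.015 remaining y 0.0487 x 0.0003 spot [ 0.5543 -0.0953]
w14 pan [ 0.551  -0.1196] 188 R 0.015 remaining y 0.0245 x 0.0003 spot [ 0.5544 -0.0951]
w15 pan [ 0.5516 -0.1139] 181 R 0.015 remaining y 0.0188 x 0.0004 spot [ 0.5544 -0.0953]
w16 pan [ 0.5524 -0.107 ] 136 R 0.015 remaining y 0.0119 x 0.0005 spot [ 0.5544 -0.0952]
w17 pan [ 0.5527 -0.1046] 128 R 0.015 remaining y 0.0095 x 0.0005 spot [ 0.5544 -0.0952]
```

View pics/w17.png

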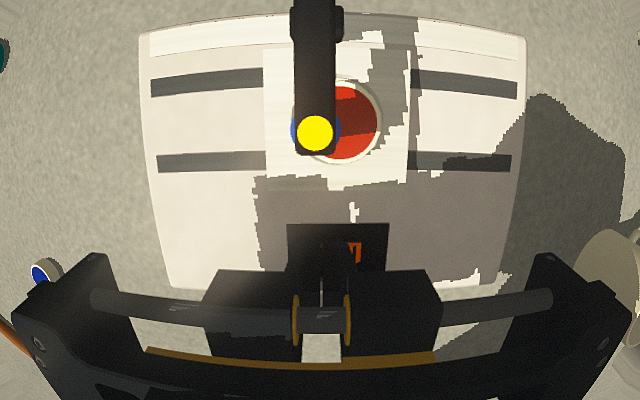

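The pan (red crescent at 350,122) is partly under the probe at (315,132), with 9.5 mm left to travel. I'll reset the finger and do the last stroke.

To row units: 0.017 m / 0.6 = 0.0283, 0.01 m / 0.6 = 0.0167.

inch_along(
  offsets={"dx": [0,0,0,0,0,0,0],"dy": [0,0.0167,0.0283,0.0283,0.0283,0.0283,0.0283],"dz": [-0.0067,-0.0133,-0.0133,-0.01,-0.0033,-0.0017,-0.0017],"rz": [0,0,0,0,0,0,0],"jaw": [0,0,0,0,0,0,0]},
)

```text
clock: 23.1
eef_pos: [0.4799, -0.1053, 0.0526]
tcp_rot: [180.0, 0.0, -7.3]
force: [-1.6, -1.4, 2.8]
opening: 0.0003
grasp_force: 1.5
```

```bash
python3 fit.py w18
```

```text
w18 pan [ 0.5527 -0.1047] 147 R 0.015 remaining y 0.0095 x 0.0005 spot [ 0.5543 -0.0954]
```

To row units: -0.004 m / 0.6 = -0.0067, -0.003 m / 0.6 = -0.005.

inch_along(
  offsets={"dx": [0,0,0,0,0,0],"dy": [0,0,-0.0017,-0.0033,-0.005,-0.0067],"dz": [0.0007,0.0013,0.0017,0.0018,0.002,0.002],"rz": [0,0,0,0,0,0],"jaw": [0,0,0,0,0,0]},
)

```text
clock: 23.75
eef_pos: [0.4805, -0.1017, 0.0522]
tcp_rot: [179.9, -0.0, -7.3]
force: [-4.6, -3.1, 10.9]
opening: 0.0003
grasp_force: 5.6
```

To row units: -0.004 m / 0.6 = -0.0067, -0.003 m / 0.6 = -0.005.

inch_along(
  offsets={"dx": [0,0,0,0],"dy": [-0.0017,-0.0033,-0.005,-0.0067],"dz": [0.0002,0.0003,0.0005,0.0005],"rz": [0,0,0,0],"jaw": [0,0,0,0]},
)

```text
clock: 24.15
eef_pos: [0.481, -0.0977, 0.0519]
tcp_rot: [179.9, -0.0, -7.3]
force: [-4.1, -3.3, 10.9]
opening: 0.0002
grasp_force: 5.5
```

```bash
python3 fit.py w19
```

```text
w19 pan [ 0.5535 -0.0986] 126 R 0.015 remaining y 0.0034 x 0.0005 spot [ 0.5543 -0.0952]
```

To row units: -0.004 m / 0.6 = -0.0067, -0.003 m / 0.6 = -0.005.

inch_along(
  offsets={"dx": [0,0,0,0,0],"dy": [-0.0017,-0.0033,-0.005,-0.0067,-0.0067],"dz": [0.0002,0.0003,0.0005,0.0005,0.0005],"rz": [0,0,0,0,0],"jaw": [0,0,0,0,0]},
)

```text
clock: 24.7
eef_pos: [0.4816, -0.0937, 0.0516]
tcp_rot: [179.9, -0.0, -7.3]
force: [-3.6, -2.3, 11.8]
opening: 0.0004
grasp_force: 5.6
```

```bash
python3 fit.py w20
```

```text
w20 pan [ 0.5539 -0.0954] 172 R 0.015 remaining y 0.0002 x 0.0005 spot [ 0.5543 -0.0953]
```

inch_along(
  offsets={"dx": [0,0,0,0,-0.0667,-0.0833,-0.0833,-0.0833,-0.0833],"dy": [0,0,0,0,0,0.0667,0.1333,0.1333,0.1333],"dz": [-0.0033,-0.0167,-0.0667,-0.1,-0.15,-0.1667,-0.1667,-0.1667,-0.1667],"rz": [0,0,0,0,0,0,0,0,0],"jaw": [0,0,0,0,0,0,0,0,0]},
)

```text
clock: 25.65
eef_pos: [0.4215, -0.1665, 0.151]
tcp_rot: [-180.0, 0.0, -7.4]
force: [0.3, 1.1, -0.2]
opening: 0.0005
grasp_force: 0.0Traceback (most recent call last):
```

```bash
python3 - <<'E'
from h import *
import fit
f=grab("wrist","w21");fit.show("w21")
b=blob(f,(100,120,30),(130,255,255),None);print(b[:4],proj(f,[.5544,-.0953,.082]),proj(f,[.5544,-.0953,.111]),proj(f,[.5544,-.0953,.070]))
a=cv2.resize(f["img"][40:240,160:460],None,fx=2.5,fy=2.5);cv2.imwrite("pics/c21.png",a[:,:,::-1])
E
```

```text
  File "<stdin>", line 3, in <module>
  File "fit.py", line 15, in show
    f=load(n);x,k=fit(f,R0);y=blob(f,(22,150,120),(34,255,255),(240,100,120,60))[0][1];s=np.array([.5544,-.0953])
                              ~~~~~~~~~~~~~~~~~~~~~~~~~~~~~~~~~~~~~~~~~~~~~~~~~~^^^
IndexError: list index out of range
```

```bash
python3 - <<'E'
from h import *
import fit
f=load("w21");x,k=fit.fit(f,fit.R0);print("pan",x,k)
y=blob(f,(22,150,120),(34,255,255),None);print("spot",y[0],plane(f,y[0][1],.111))
b=blob(f,(100,120,30),(130,255,255),(240,0,200,200));print("blue",b[:3],plane(f,b[0][1],.09) if b else 0,proj(f,[.5544,-.0953,.082]))
t=grab("top","top1");r=blob(t,(0,120,50),(8,255,255),(350,180,60,45));print("top red",r[:3],[plane(t,q,.07) for a,q in r[:2]])
c=proj(f,[.5544,-.0953,.08]).astype(int);y0=max(c[1]-80,0);a=cv2.resize(f["img"][y0:y0+160,c[0]-110:c[0]+110],None,fx=3.5,fy=3.5);cv2.imwrite("pics/c21.png",a[:,:,::-1]);print(c,y0)
E
```

```text
pan [ 0.55359204 -0.09516898] 83
spot (180, array([181.98,  42.36])) [ 0.55386251 -0.09542783  0.111     ]
blue [] 0 [198.61818536  47.50982976]
top red [(58, array([368.12, 209.91]))] [array([ 0.55091683, -0.09246415,  0.07      ])]
[199  47] 0
```

View pics/c21.png

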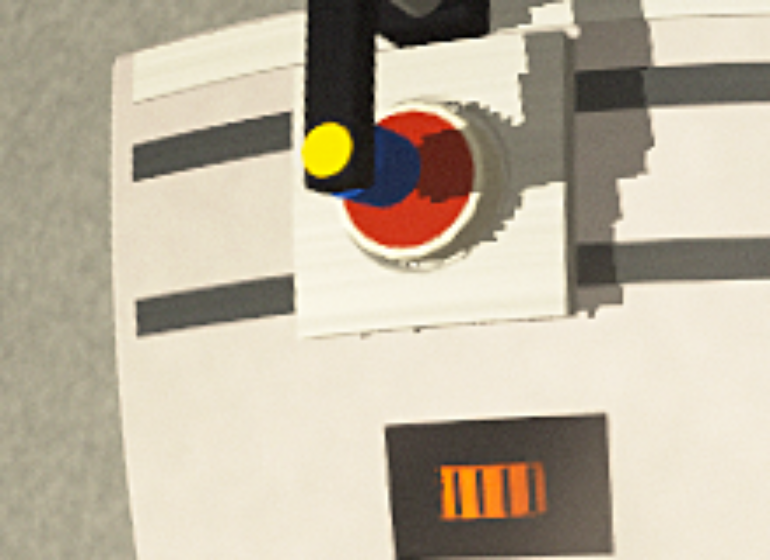

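The crop shows the pan (red disc centred at about 410,179) directly below the blue probe tip along the probe's axis. The fit puts it within 1 mm of the spot. The arm is clear, so I'm handing in.

```bash
python3 -c "
from plant import *
print(hand_in())"
```

```text
the job is handed in; nothing more can be done
None
```

I seated the red pan in the stage's pocket and rolled the stage with the wheel until the pan was centred under the probe, within about 1 mm by the wrist camera, then moved the arm clear and handed in; the wheel force briefly read 19.6 N, above the gentle range but under the 20 and 25 N limits, and no verdict came back.

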